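Bleed the test stand and present the filter drier level

ROBOT

A 6-joint arm with a two-finger parallel gripper is mounted at the origin on the work surface. World frame = base frame: x ahead of the robot, y to its left, z up, the work surface at z = 0. Lengths are in m, angles in rad, forces in N, time in s.
With the tool pointing down it reaches from about 0.375 to 0.9 m from the base axis. Payload 3.1 kg.
Tool frame: the origin (TCP) lies between the finger pads, 19 mm behind the fingertips; this is the grasp point; z points along the fingers, y is the line along which they close (so a half turn about z gives the same grasp; the last joint's range is limited). The gripper opens to 85 mm and grips with 20 to 120 N. Pads are 22 mm wide; open, the fingers measure 114 mm over their backs; the gripper's body (76 mm by 85 mm) begins 54 mm behind the grasp point. The pads swing forward as they close: fully open they stand 13 mm farther back than shut.
Start: joints at [-1.442, 0.527, 1.433, -0, 1.181, -0.178], TCP at [0.189, -0.596, 0.25] pointing down, gripper open.
Joint ranges: [-3.08, 3.08], [-0.75, 2.2], [0.22, 2.44], [-1.43, 4.57], [0, 2.65], [-2.85, 2.85]. Speed limits (rad/s): [2.79, 2.79, 3.14, 3.14, 3.14, 3.14].

INTERFACE

Orientations are given as a unit quaternion [x, y, z, w].
In Python, from station import manip gives the robot as it stands.
- The arm moves only by the tool drive_tool, never from a script. Its argument "plan" is a list of rows, each a list of 7 numbers: the shift along the tool's x, y, z in m, then the turn, a rotation vector about the tool's x, y, z in degrees, then the opening, from -1 (shut) to 1 (fully open). In form: [[x, y, z, wx, wy, wz, gripper], ...]. A call has 1 to 10 rows; each row shifts and turns the commanded pose from where the row before left it, along the tool's axes as they then stand; what a row does not reach is not made up. A row lasts 1/10 s, in which the tool goes at most 50 mm and 8.59 degrees, less where a joint would pass 70% of its speed; a pose out of reach is approached as far as the arm can. A call is refused whole if a number of a shift passes 0.05 or a number of a turn 8.59, either way. A call with a gripper value outside its range is refused whole. The fingers move at their own pace and stop on an object; "newtons" is the grip in N (left out, the last holds). Time passes only in rows, so rows that do not move let the fingers close. It gives the time, the measured TCP pose, the force, the opening and the grip force at its end, in the units of the state.
- manip.sense(): the state, without advancing time (a new reading comes with each control period).
- manip.snapshot(name): name is "side" or "top" or "wrist"; returns a dict with "image" (420x560x3 uint8, red, green, blue), "z_map" (420x560 float32, m along the optical axis (not along the pixel's ray), 0 where there is no reading), "fov_y" (degrees; the focal length in pixels is half the picture's height over the tangent of half this angle, whatever the lens; pixels are square), "cx", "cy" (the principal point, pixels), "extrinsics" (4x4, takes a point from camera to world coordinates); the wrist camera has in their place "mount" (4x4, takes a point from camera to tool coordinates, whose origin is the TCP and whose axes are the flange's). Camera axes: x right, y up, looking along -z (the intrinsics and any distortion apply to the point x, -y, -z); pixel columns grow to the right and rows downward; lengths in m; the calibration is good to about 2 mm. A picture is of the moment at which its call begins: read the wrist's pose just before it.
- manip.sign_off(): hands the job in; it is judged then, once.
The state is a dict: "t": time; "q": joint angles; "qd": joint speeds; "tau": joint torques, N m; "tcp_pos": TCP position; "tool_rot": TCP orientation; "force": force on the tool from outside, world axes, zero at the start; "ft_torque": the same for the moment, N m; "finger_gap": opening from 0.0 (shut) to 1.0 (fully open); "gripper_force": force on a finger pad.
Only numpy, scipy, OpenCV 4.12 (cv2) and the standard library are available. Lean on these libraries where they do the work, as an engineer would, in place of code of your own. Each camera call takes 0.05 s, during which the arm holds its last target. There are 200 camera calls.

TASK

The copper filter drier has finished its pressure test in the slanted socket of the test stand. First bleed off the pressure: press the hinged spring pedal down to its stop with the gripper, wait a moment, and let it spring fully back up. Then draw the drier out of its socket, turn it so that its long axis lies level, and keep it raised at least 25 cm above the bench for the inspector, leaving the other things on the bench alone; the program finishes while the gripper is still holding the drier still in the air, with nothing else supporting it.

Things in the scene. Friction and masses are not known exactly. Their poses are not given: they have to be found in the camera images.
- drier: Copper filter drier: round canister 40 mm dia, 130 mm long (last 10 mm of each end tapers), paper band, 12 mm dia x 30 mm tube stub at each end; 190 mm overall, about 0.35 kg. Origin mid-length on the axis (centre of mass); z along its length, pointing up out of the socket at the start, 40 deg from vertical. Grip across the diameter at the origin or up to 30 mm farther out, tool pointing down.
- stand: Fixed steel test stand, origin on the bench below the centre of the socket mouth, z up. Base plate 160 x 110 x 12 mm, centred 20 mm to its +x. Socket: round cup, 43 mm bore, 56 mm outer dia, 75 mm deep, axis leaning 40 deg from vertical: outward direction (-0.643, 0, 0.766) in the stand's frame (at yaw 0 towards the robot). Position and yaw vary; stand and pedal may change places.
- stand_mouth (a point): Centre of the socket's mouth, on its axis, 100 mm above the bench. The drier's origin starts 20 mm outside it, its lower end 75 mm inside: draw it over 75 mm along the axis to clear. A tongue 16 mm wide, 6 mm thick runs on outward from the lower side of the mouth for 55 mm under the drier; fingers pass either side of it.
- pedal_base: Fixed base of the bleed pedal: plate 170 x 100 x 12 mm, origin at the middle of its underside on the bench, z up. The pedal's hinge is a level line along the base's y, 65 mm to the base's +x from the origin and 36 mm above the bench. Position and yaw vary.
- pedal (a joint): Hinge angle of the pedal, rad: 0 at rest (free end raised, the plate sloping 0.32 rad up to the base's -x), 0.30 at the stop (plate almost level). A spring returns it to 0; pressing at the pad takes about 2.5 N to start and 6.5 N at the stop.
- pedal_pad (a point): Press point on top of the ribbed rubber pad (60 x 62 mm) near the free end of the pedal plate (135 x 70 x 8 mm), 105 mm from the hinge, 30 mm from the free edge, about 77 mm above the bench at rest. It goes down 31 mm to the stop while moving about 8 mm away from the hinge line. Press straight down with the shut fingertips.
- spray: Bystander: white plastic spray bottle with a trigger head, 80 mm in diameter, 223 mm tall; origin under its centre. Leave alone.
- coil: Bystander: flat coil of copper tube, 160 mm in diameter, 29 mm high; origin under its centre. Leave alone.
- tape: Bystander: roll of paper tape lying flat, 90 mm in diameter, 24 mm high; origin under its centre. Leave alone.
- wrench: Bystander: steel wrench lying flat on the bench; origin under its middle. Leave alone.

How it is judged:
By the outcome, as a careful person would: the job done as asked, in the order asked, and still so for the second after the job is handed in, while the arm keeps its last pose, push and grip.
It also fails if it takes over 64 s, if anything falls off the work surface, if the arm or the gripper's body presses on something with over 40 N, if the wrist force passes 120 N, or if a joint passes its speed limit or range.

## Working session

There is one attempt and no reset: what is moved stays moved. The work goes in short steps, Python scripts to look and compute and a tool call to move; the robot and the scene stay as the last step left them, time stands still between calls to the robot, and variables do not carry over. Pictures are saved under pics/ and viewed, at most 10 in all, crops included, and the job is handed in when it is done.

Besides the shell and the picture viewer there is one more tool, called as a command line: name --pt "numbers of a row" for each row, then --argument value for the rest. drive_tool: Moves the arm, as the interface text tells. Its arguments: {"type":"object","properties":{"plan":{"type":"array"},"newtons":{"type":"number"}},"required":["plan"]}

```bash
mkdir -p pics; cat > h.py <<'E'
import numpy as np, cv2
from station import manip
from scipy.spatial.transform import Rotation as R
def snap(n):
    s=manip.sense(); d=manip.snapshot(n)
    if 'extrinsics' in d: T=np.array(d['extrinsics'])
    else:
        W=np.eye(4);W[:3,:3]=R.from_quat(s['tool_rot']).as_matrix();W[:3,3]=s['tcp_pos'];T=W@np.array(d['mount'])
    z=np.array(d['z_map']);h,w=z.shape;f=h/2/np.tan(np.radians(d['fov_y'])/2)
    v,u=np.mgrid[:h,:w]
    P=np.stack([(u-d['cx'])/f*z,-(v-d['cy'])/f*z,-z,np.ones_like(z)],-1)@T.T
    P=P[...,:3]; P[z==0]=np.nan
    return np.array(d['image']),P,d,T
E
python3 - <<'E'
from h import *
for n in('top','side'):
    im,P,d,T=snap(n); cv2.imwrite(f'pics/{n}1.png',im[...,::-1]); np.save(f'{n}P.npy',P)
    print(n,{k:v for k,v in d.items() if k not in('image','z_map')})
print(manip.sense())
E
```

```text
top {'fov_y': 45.382292959591524, 'cx': 279.88628084104386, 'cy': 206.61251589036004, 'extrinsics': array([[-0.00684204,  0.99027325, -0.13896786,  0.45556673],
       [-0.99995823, -0.00593326,  0.00695272,  0.01762261],
       [ 0.00606056,  0.13900963,  0.99027248,  1.56342381],
       [ 0.        ,  0.        ,  0.        ,  1.        ]])}
side {'fov_y': 46.257519150856915, 'cx': 277.9182949669973, 'cy': 215.51419241666966, 'extrinsics': array([[-0.95317455,  0.13951873, -0.26831475,  0.26389039],
       [-0.30188774, -0.49161234,  0.81681155,  1.14860565],
       [-0.01794633,  0.85956491,  0.51071136,  0.79074984],
       [ 0.        ,  0.        ,  0.        ,  1.        ]])}
{'t': 0.1, 'q': array([-1.44250910e+00,  5.28380138e-01,  1.43379921e+00,  2.06622995e-06,
        1.18138920e+00, -1.78499738e-01]), 'qd': array([ 6.17492202e-04, -1.75757369e-03, -3.68296989e-03, -1.13240525e-03,
        3.45336930e-05, -1.51709227e-04]), 'tau': array([-2.58423788e-04, -4.43306029e+01, -1.78585982e+01, -2.45389601e-04,
        3.86364263e-03, -4.81742006e-06]), 'tcp_pos': array([ 0.1886968 , -0.5951872 ,  0.24911921]), 'tool_rot': array([ 9.88257848e-01,  1.52792178e-01,  2.57561305e-05, -9.87611816e-04]), 'force': array([ 0.65212696, -0.6170834 , -0.49795986]), 'ft_torque': array([ 0.01543214, -0.02850565, -0.0027723 ]), 'gripper_force': 0.0, 'finger_gap': 0.9993657144863414}
```

View pics/top1.png

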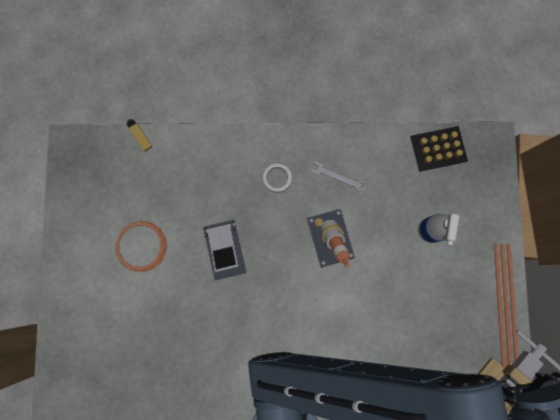

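View pics/side1.png

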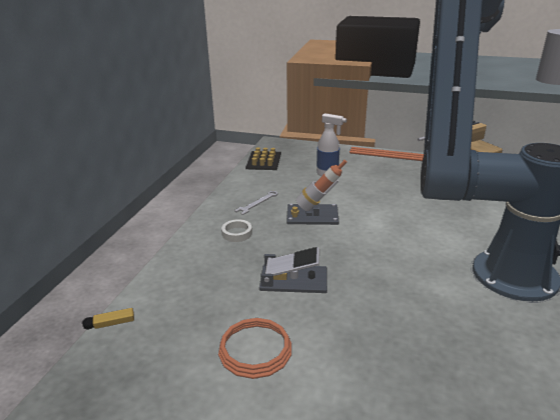

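The top view shows the pedal with its pad at about (224,259) and the stand at about (330,238). The drier leans out to its stub tip at about (347,264). The side view shows the same layout, with the pedal pad at (308,260) and the drier from (310,205) to (345,163).

```bash
python3 - <<'E'
import numpy as np,cv2
for n,rois in(('top',{'ped':(200,215,250,282),'st':(303,205,358,270)}),('side',{'ped':(255,240,332,294),'st':(282,155,352,226)})):
    P=np.load(n+'P.npy');im=cv2.imread(f'pics/{n}1.png');hsv=cv2.cvtColor(im,cv2.COLOR_BGR2HSV)
    print(n,'bench z',np.nanmedian(P[300:330,100:200,2]) )
    for k,(a,b,c,d) in rois.items():
        p=P[b:d,a:c].reshape(-1,3);h=hsv[b:d,a:c].reshape(-1,3);ok=np.isfinite(p[:,2])
        base=p[ok&(p[:,2]>.006)&(p[:,2]<.018)]
        r=cv2.minAreaRect((base[:,:2]*1000).astype(np.float32));print(k,'base rect mm',r, 'z',np.median(base[:,2]))
        if k=='ped':
            q=p[ok&(p[:,2]>.042)&(p[:,2]<.1)];q0=q.mean(0)
            nrm=np.linalg.svd(q-q0)[2];print(' plate ctr',q0,'n',nrm[2],'long',nrm[0],len(q), 'zmax',np.percentile(q[:,2],98))
            dk=p[ok&(p[:,2]>.055)&(h[:,2]<50)];print(' dark pad mean',dk.mean(0),len(dk), cv2.minAreaRect((dk[:,:2]*1000).astype(np.float32)))
        else:
            q=p[ok&(p[:,2]>.12)&(p[:,2]<.3)]
            q0=q.mean(0);s=np.linalg.svd(q-q0)[2];print(' drier mean',q0,'ax',s[0],len(q),'zmax',q[:,2].max())
E
python3 - <<'E'
import cv2
a=cv2.imread('pics/top1.png')[200:290,190:370];cv2.imwrite('pics/c1.png',cv2.resize(a,None,fx=4,fy=4,interpolation=2))
E
```

```text
top bench z -6.432357795094212e-05
ped base rect mm ((547.3263549804688, 179.08895874023438), (203.67678833007812, 152.2897186279297), 0.22973178327083588) z 0.011436097408059398
 plate ctr [0.54301494 0.18082037 0.06401058] n [-0.31493056 -0.07712591 -0.94597586] long [-0.91821537 -0.22748968  0.324236  ] 1005 zmax 0.08643806747029988
 dark pad mean [0.51412885 0.1732723  0.07616891] 339 ((514.4109497070312, 173.273681640625), (53.25334167480469, 56.05514144897461), 11.968017578125)
st base rect mm ((578.7774658203125, -148.87069702148438), (168.97091674804688, 199.53709411621094), 89.3036117553711) z 0.011849634983197577
 drier mean [ 0.52561361 -0.15948601  0.15612798] ax [-0.74776973 -0.21737624  0.62736592] 340 zmax 0.192698675194654
side bench z 0.0003071992297294379
ped base rect mm ((543.4118041992188, 184.75759887695312), (169.6578826904297, 101.63347625732422), 13.260438919067383) z 0.011709179150228621
 plate ctr [0.5441567  0.18873735 0.06272121] n [-0.30412119 -0.10476391 -0.94685523] long [ 0.93810149  0.14001005 -0.31680085] 964 zmax 0.08403157657148734
 dark pad mean [0.51500917 0.18010635 0.07572026] 167 ((514.7383422851562, 178.84332275390625), (51.328975677490234, 62.146419525146484), 13.731134414672852)
st base rect mm ((608.473876953125, -268.103271484375), (159.85400390625, 369.0627746582031), 14.325571060180664) z 0.011616267058142116
 drier mean [ 0.52067778 -0.15032974  0.14931044] ax [ 0.68097948  0.2889167  -0.67289976] 337 zmax 0.1901300727938372
```

View pics/c1.png

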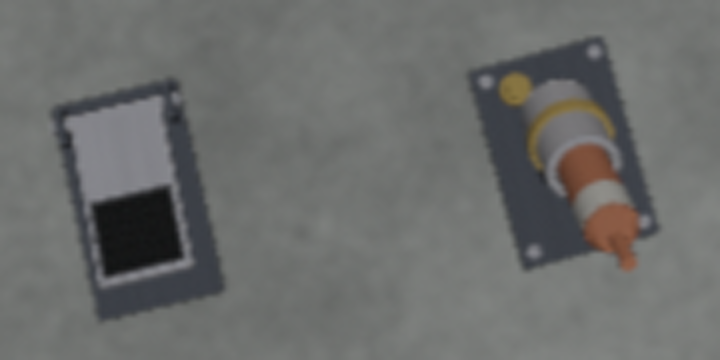

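drive_tool --pt "0.027 -0.032 0 0 0 0 -1" --pt "0.027 -0.032 0 0 0 0 -1" --pt "0.027 -0.032 0 0 0 0 -1" --pt "0.027 -0.032 0 0 0 0 -1" --pt "0.027 -0.032 0 0 0 0 -1" --pt "0.027 -0.032 0 0 0 0 -1" --pt "0.027 -0.032 0 0 0 0 -1" --pt "0.027 -0.032 0 0 0 0 -1" --pt "0.027 -0.032 0 0 0 0 -1" --pt "0.027 -0.032 0 0 0 0 -1"

```text
t: 1.1
tcp_pos: [0.3497, -0.2075, 0.2499]
tool_rot: [0.988, 0.152, -0.0, -0.0]
force: [1.6, -0.8, 0.9]
finger_gap: 0.005
gripper_force: 0.0
```

drive_tool --pt "0.027 -0.032 0 0 0 0 -1" --pt "0.027 -0.032 0 0 0 0 -1" --pt "0.027 -0.032 0 0 0 0 -1" --pt "0.027 -0.032 0 0 0 0 -1" --pt "0.027 -0.032 0 0 0 0 -1" --pt "0.027 -0.032 0 0 0 0 -1" --pt "0.027 -0.032 0 0 0 0 -1" --pt "0.027 -0.032 0 0 0 0 -1" --pt "0.027 -0.032 0 0 0 0 -1" --pt "0 0 0 0 0 0 -1"

```text
t: 2.1
tcp_pos: [0.4959, 0.1428, 0.2499]
tool_rot: [0.988, 0.155, 0.001, -0.001]
force: [-0.4, -0.4, -0.3]
finger_gap: -0.0
gripper_force: 0.0
```

```bash
python3 - <<'E'
from h import *
im,P,d,T=snap('wrist'); s=manip.sense();print(s['t'],s['tcp_pos'],s['tool_rot'],s['finger_gap'],s['force'],T)
cv2.imwrite('pics/w1.png',im[...,::-1]);np.save('w1P.npy',P)
im,P,d,T=snap('top'); cv2.imwrite('pics/top2.png',im[...,::-1]);np.save('top2P.npy',P)
E
```

```text
2.15 [0.49448107 0.1407208  0.24959254] [ 9.87924262e-01  1.54937560e-01 -7.58894270e-05  1.80916138e-05] -0.0027961734314367365 [-0.40069122 -0.18417142  0.0037773 ] [[ 3.07964479e-01  9.08469121e-01  2.82562800e-01  5.67469725e-01]
 [-9.51397715e-01  2.94229649e-01  9.09466925e-02  1.66021332e-01]
 [-5.16091559e-04 -2.96837953e-01  9.54927727e-01  3.74469453e-01]
 [ 0.00000000e+00  0.00000000e+00  0.00000000e+00  1.00000000e+00]]
```

View pics/w1.png

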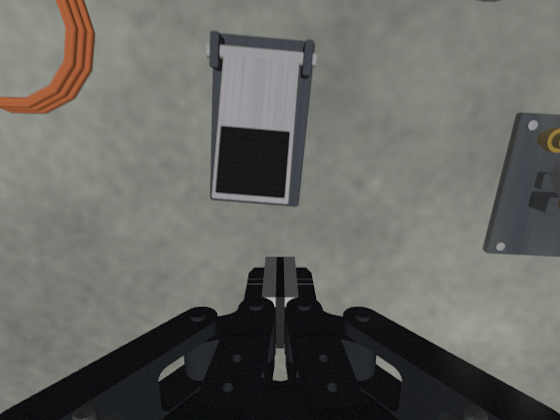

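The wrist view shows the pedal pad at about (253,161), the plate from row 45 to 205 and the stand's edge at the right from (490,248) to (525,115). Next I measure the pad.

```bash
python3 - <<'E'
import numpy as np,cv2
P=np.load('w1P.npy');im=cv2.imread('pics/w1.png')
p=P[120:205,205:300].reshape(-1,3);v=im[120:205,205:300].max(-1).reshape(-1)
dk=p[(v<40)&(p[:,2]>.045)]
print(len(dk),dk.mean(0),cv2.minAreaRect((dk[:,:2]*1000).astype(np.float32)),np.percentile(dk[:,2],[2,50,98]))
for u,w in((253,161),(218,126),(290,132),(285,197),(217,190),(260,60),(295,200),(496,248),(400,300)):print(u,w,P[w,u])
E
```

```text
4378 [0.51469252 0.17465648 0.07633889] ((514.5540771484375, 174.61656188964844), (55.4465217590332, 60.1552734375), 13.117901802062988) [0.06682112 0.07664522 0.08504304]
253 161 [0.51546392 0.17425972 0.0767501 ]
218 126 [0.53352923 0.21379708 0.06208606]
290 132 [0.54859323 0.15027229 0.06291416]
285 197 [0.49396193 0.1373549  0.08136895]
217 190 [0.48227258 0.19707616 0.08454067]
260 60 [0.59954172 0.1953778  0.04279839]
295 200 [0.47681903 0.11889091 0.01242506]
496 248 [ 0.49493071 -0.11994375  0.01668503]
400 300 [ 0.39023621 -0.05169544  0.00094984]
```

drive_tool --pt "0.01 -0.009 0.02 0 0 0 -1" --pt "0.01 -0.009 0.03 0 0 0 -1" --pt "0.0095 -0.0083 0.04 0 0 0 -1" --pt "0 0 0.03 0 0 0 -1" --pt "0 0 0.02 0 0 0 -1" --pt "0 0 0.005 0 0 0 -1" --pt "0 0 0 0 0 0 -1" --pt "0 0 0 0 0 0 -1"

```text
t: 3.0
tcp_pos: [0.515, 0.1721, 0.106]
tool_rot: [0.988, 0.152, 0.001, 0.0]
force: [1.0, 0.4, 0.5]
finger_gap: -0.002
gripper_force: 0.0
```

drive_tool --pt "0 0 0.005 0 0 0 -1" --pt "0 0 0.005 0 0 0 -1" --pt "0 0 0.005 0 0 0 -1" --pt "0 0 0 0 0 0 -1" --pt "0 0 0 0 0 0 -1"

```text
t: 3.5
tcp_pos: [0.5142, 0.1727, 0.0901]
tool_rot: [0.988, 0.153, -0.0, 0.0]
force: [-3.0, -0.4, 3.3]
finger_gap: 0.001
gripper_force: 1.6
```

drive_tool --pt "0 0 0.007 0 0 0 -1" --pt "0 0 0.007 0 0 0 -1" --pt "0 0 0.006 0 0 0 -1" --pt "0 0 0 0 0 0 -1" --pt "0 0 0 0 0 0 -1"

```text
t: 4.0
tcp_pos: [0.5124, 0.1725, 0.0699]
tool_rot: [0.988, 0.153, -0.002, 0.0]
force: [-3.1, -2.1, 6.2]
finger_gap: 0.003
gripper_force: 3.0
```

drive_tool --pt "0 0 0.002 0 0 0 -1" --pt "0 0 0.002 0 0 0 -1" --pt "0 0 0.001 0 0 0 -1" --pt "0 0 0 0 0 0 -1"

```text
t: 4.4
tcp_pos: [0.5121, 0.1724, 0.065]
tool_rot: [0.988, 0.153, -0.003, 0.0]
force: [-4.6, -2.7, 7.1]
finger_gap: 0.001
gripper_force: 3.4
```

drive_tool --pt "0 0 0.001 0 0 0 -1" --pt "0 0 0.001 0 0 0 -1" --pt "0 0 0 0 0 0 -1"

```text
t: 4.7
tcp_pos: [0.512, 0.1724, 0.0644]
tool_rot: [0.988, 0.153, -0.002, 0.0]
force: [-6.9, -3.1, 15.8]
finger_gap: 0.001
gripper_force: 8.0
```

drive_tool --pt "0 0 0.0005 0 0 0 -1" --pt "0 0 0 0 0 0 -1" --pt "0 0 0 0 0 0 -1" --pt "0 0 0 0 0 0 -1" --pt "0 0 0 0 0 0 -1" --pt "0 0 0 0 0 0 -1" --pt "0 0 0 0 0 0 -1" --pt "0 0 0 0 0 0 -1" --pt "0 0 0 0 0 0 -1" --pt "0 0 0 0 0 0 -1"

```text
t: 5.7
tcp_pos: [0.512, 0.1724, 0.0643]
tool_rot: [0.988, 0.153, -0.002, 0.0]
force: [-8.4, -2.2, 18.7]
finger_gap: -0.001
gripper_force: 9.5
```

drive_tool --pt "0 0 -0.01 0 0 0 -1" --pt "0 0 -0.01 0 0 0 -1" --pt "0 0 -0.01 0 0 0 -1" --pt "0 0 -0.01 0 0 0 -1" --pt "0 0 -0.03 0 0 0 -1" --pt "0 0 -0.05 0 0 0 -1" --pt "0 0 -0.05 0 0 0 -1" --pt "0 0 -0.03 0 0 0 -1" --pt "0 0 0 0 0 0 -1" --pt "0 0 0 0 0 0 -1"

```text
t: 6.7
tcp_pos: [0.5137, 0.1727, 0.2627]
tool_rot: [0.988, 0.153, -0.0, 0.0]
force: [-1.3, -0.5, -0.8]
finger_gap: 0.003
gripper_force: 0.0
```

drive_tool --pt "-0.022 0.035 -0.011 0 0 0 1" --pt "-0.022 0.035 -0.011 0 0 0 1" --pt "-0.022 0.035 -0.011 0 0 0 1" --pt "-0.022 0.035 -0.011 0 0 0 1" --pt "-0.022 0.035 -0.011 0 0 0 1" --pt "-0.022 0.035 -0.011 0 0 0 1" --pt "-0.022 0.035 -0.011 0 0 0 1" --pt "-0.022 0.035 -0.011 0 0 0 1" --pt "0 0 0 0 0 0 1" --pt "0 0 0 0 0 0 1"

```text
t: 7.7
tcp_pos: [0.43, -0.1474, 0.3486]
tool_rot: [0.988, 0.151, -0.002, -0.002]
force: [0.2, 0.7, 0.1]
finger_gap: 0.998
gripper_force: 0.0
```

```bash
python3 - <<'E'
from h import *
im,P,d,T=snap('wrist'); s=manip.sense();print(s['t'],s['tcp_pos'],s['tool_rot'],s['finger_gap'])
cv2.imwrite('pics/w2.png',im[...,::-1]);np.save('w2P.npy',P)
im,P,d,T=snap('side');p=P[240:294,255:332].reshape(-1,3);print('pedal zmax',np.nanpercentile(p[p[:,2]>.042][:,2],98))
E
```

```text
7.75 [ 0.43013785 -0.14648333  0.34861917] [ 0.98832043  0.15236844 -0.00168995 -0.00193131] 1.001546380742661
pedal zmax 0.0838886655784221
```

View pics/w2.png

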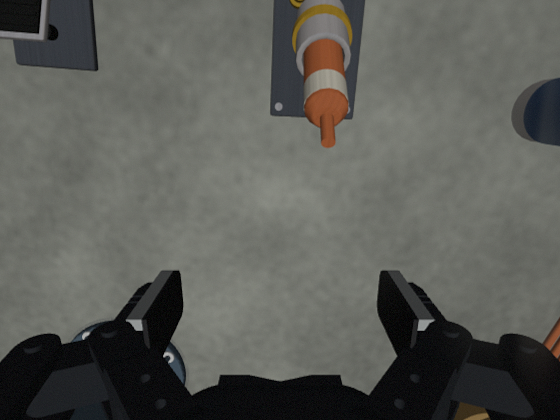

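The wrist view shows the drier at (327,75), its stub tip at (328,145), the cup rim near (322,55) and plate corners at (272,115) and (355,117). The pedal is back at its rest height. Now I fit the cylinder.

```bash
cat > fit.py <<'E'
from h import *
from scipy.optimize import least_squares
P=np.load('w2P.npy');im=cv2.imread('pics/w2.png');hsv=cv2.cvtColor(im,cv2.COLOR_BGR2HSV)
p=P[38:105,295:355].reshape(-1,3);h=hsv[38:105,295:355].reshape(-1,3)
cop=(h[:,1]>110)&((h[:,0]<14))&(p[:,2]>.09)
q0=p[cop]
def ax(a,e=np.radians(50)):return np.array([-np.cos(e)*np.cos(a),-np.cos(e)*np.sin(a),np.sin(e)])
def res(x,q):
    u=ax(x[0],x[3]);c=np.array([x[1],x[2],.12]);d=q-c;return np.linalg.norm(d-np.outer(d@u,u),axis=1)-.02
q=q0
for fe in(0,1):
  q=q0
  for i in range(4):
    f=(lambda x:res(x,q)) if fe else (lambda x:res(np.r_[x,np.radians(50)],q))
    r=least_squares(f,[.25,.54,-.16]+[np.radians(50)]*fe,loss='soft_l1',f_scale=.001)
    x=r.x if fe else np.r_[r.x,np.radians(50)]
    rr=res(x,q0);q=q0[abs(rr)<.002]
  print('yaw',np.degrees(x[0]),'pt z=.12',x[1:3],'el',np.degrees(x[3]),len(q),len(q0),np.std(res(x,q)))
  u=ax(x[0],x[3]);c=np.array([x[1],x[2],.12])
  M=c-u*(.02/u[2]);print('mouth',M,'origin',M+.02*u,'grip',M+.045*u)
  # stub tip along axis, referred to M
  t=P[100:150,300:355].reshape(-1,3);t=t[t[:,2]>.1];d=t-M;s=d@u;rad=np.linalg.norm(d-np.outer(s,u),axis=1)
  k=rad<.012;print('tip s',np.percentile(s[k],[95,99,100]),'expect .115')
# base plate
b=P[100:125,262:290].reshape(-1,3);print('corner',P[114,274],P[115,351])
E
python3 fit.py
```

```text
yaw 14.955327212880752 pt z=.12 [ 0.53892195 -0.15730628] el 50.0 1517 1717 0.0005311321181421047
mouth [ 0.55513549 -0.15297542  0.1       ] origin [ 0.54271519 -0.15629305  0.11532089] grip [ 0.52718983 -0.16044009  0.134472  ]
tip s [0.11502593 0.11555763 0.11628854] expect .115
yaw 14.905745358477565 pt z=.12 [ 0.53891624 -0.15730796] el 49.73492131787132 1537 1717 0.0005615124653923254
mouth [ 0.55528649 -0.15295042  0.1       ] origin [ 0.54279497 -0.1562755   0.11526125] grip [ 0.52718057 -0.16043184  0.13433781]
tip s [0.11511135 0.11565632 0.11637253] expect .115
corner [ 0.48736665 -0.12000978  0.01260554] [ 0.51664199 -0.21720023  0.01237674]
```

drive_tool --pt "0 0 0 0 8 2.5 1" --pt "0 0 0 0 0 0 1" --pt "0.0196 0.0129 0.0343 0 0 0 1" --pt "0.0196 0.0129 0.0343 0 0 0 1" --pt "0.0196 0.0129 0.0343 0 0 0 1" --pt "0 0 0 0 0 0 1" --pt "0 0 0 0 0 0 1" --pt "0 0 0 0 0 0 1"

```text
t: 8.6
tcp_pos: [0.5111, -0.1646, 0.2574]
tool_rot: [0.989, 0.132, 0.069, -0.011]
force: [-0.2, 0.4, -0.1]
finger_gap: 1.0
gripper_force: 0.0
```

```bash
python3 - <<'E'
from h import *
s=manip.sense();A=R.from_quat(s['tool_rot']).as_matrix();M=np.array([.5552,-.15297,.1]);a=np.radians(14.95);u=np.array([-.6428*np.cos(a),-.6428*np.sin(a),.766])
g=M+.047*u;print(s['tcp_pos'],g,'shift tool',A.T@(g-s['tcp_pos']),'u in tool',A.T@u,'force',s['force'])
E
```

```text
[ 0.51109693 -0.16461257  0.25744771] [ 0.52601102 -0.16076387  0.136002  ] shift tool [-0.00160393  0.00052252  0.12240693] u in tool [-0.53025454 -0.0047115  -0.84779465] force [-0.23172915  0.3920233  -0.07585349]
```

drive_tool --pt "-0.001 0.0005 0.03 0 0 0 1" --pt "-0.0006 0 0.03 0 0 0 1" --pt "0 0 0.03 0 0 0 1" --pt "0 0 0.02 0 0 0 1" --pt "0 0 0.0124 0 0 0 1" --pt "0 0 0 0 0 0 1" --pt "0 0 0 0 0 0 1" --pt "0 0 0 0 0 0 1"

```text
t: 9.4
tcp_pos: [0.5268, -0.1621, 0.1368]
tool_rot: [0.989, 0.131, 0.07, -0.01]
force: [-0.8, 0.3, 0.6]
finger_gap: 1.0
gripper_force: 0.0
```

drive_tool --pt "0 0 0 0 0 0 -0.1" --pt "0 0 0 0 0 0 -0.1" --pt "0 0 0 0 0 0 -1" --pt "0 0 0 0 0 0 -1" --pt "0 0 0 0 0 0 -1" --pt "0 0 0 0 0 0 -1" --pt "0 0 0 0 0 0 -1" --pt "0 0 0 0 0 0 -1" --newtons 80

```text
t: 10.2
tcp_pos: [0.5261, -0.1617, 0.1359]
tool_rot: [0.989, 0.131, 0.069, -0.011]
force: [-2.6, -0.2, 5.3]
finger_gap: 0.449
gripper_force: 79.5
```

```bash
python3 - <<'E'
from h import *
s=manip.sense();A=R.from_quat(s['tool_rot']).as_matrix();a=np.radians(14.95);u=np.array([-.6428*np.cos(a),-.6428*np.sin(a),.766])
print(s['tcp_pos'],'u in tool',A.T@u,'force tool',A.T@s['force'],s['force'],s['ft_torque'],s['gripper_force'],s['finger_gap'])
E
```

```text
[ 0.52610716 -0.1617318   0.1358587 ] u in tool [-0.5297886  -0.00371778 -0.84809083] force tool [-1.7696445  -0.47350201 -5.64121239] [-2.57036453 -0.21801468  5.34086311] [0.10479326 0.16802163 0.02623397] 79.52175736427307 0.44865804529588915
```

drive_tool --pt "-0.0027 0 -0.0042 0 0 0 -1" --pt "-0.0053 0 -0.0085 0 0 0 -1" --pt "-0.0053 0 -0.0085 0 0 0 -1" --pt "0 0 0 0 0 0 -1"

```text
t: 10.6
tcp_pos: [0.51, -0.1661, 0.1555]
tool_rot: [0.989, 0.131, 0.069, -0.01]
force: [1.3, 0.9, -0.5]
finger_gap: 0.448
gripper_force: 81.1
```

drive_tool --pt "-0.0053 0 -0.0085 0 0 0 -1" --pt "-0.0053 0 -0.0085 0 0 0 -1" --pt "-0.0053 0 -0.0085 0 0 0 -1" --pt "-0.0053 0 -0.0085 0 0 0 -1" --pt "-0.0053 0 -0.0085 0 0 0 -1" --pt "-0.0053 0 -0.0085 0 0 0 -1" --pt "-0.0053 0 -0.0085 0 0 0 -1" --pt "0 0 0 0 0 0 -1"

```text
t: 11.4
tcp_pos: [0.4659, -0.1779, 0.2089]
tool_rot: [0.989, 0.131, 0.068, -0.011]
force: [-0.2, 0.1, -4.3]
finger_gap: 0.451
gripper_force: 81.3
```

drive_tool --pt "-0.0106 0 -0.017 0 0 0 -1" --pt "0.0053 0 -0.0376 0 0 0 -1" --pt "0.0053 0 -0.0376 0 0 0 -1" --pt "0.0053 0 -0.0376 0 0 0 -1" --pt "0.0053 0 -0.0376 0 0 0 -1" --pt "0.0053 0 -0.0376 0 0 0 -1" --pt "0 0 0 0 5 0 -1" --pt "0 0 0 0 5 0 -1" --pt "0 0 0 0 5 0 -1" --pt "0 0 0 0 0 0 -1"

```text
t: 12.4
tcp_pos: [0.4524, -0.1811, 0.4116]
tool_rot: [0.972, 0.127, 0.195, -0.029]
force: [-0.7, 0.1, -3.9]
finger_gap: 0.45
gripper_force: 81.7
```

drive_tool --pt "0 0 0 0 5 0 -1" --pt "0 0 0 0 5 0 -1" --pt "0 0 0 0 5 0 -1" --pt "0 0 0 0 5 0 -1" --pt "0 0 0 0 5 0 -1" --pt "0 0 0 0 2 0 -1" --pt "0 0 0 0 0 0 -1" --pt "0 0 0 0 0 0 -1" --pt "0 0 0 0 0 0 -1"

```text
t: 13.3
tcp_pos: [0.4553, -0.1818, 0.4136]
tool_rot: [0.899, 0.119, 0.418, -0.057]
force: [-0.3, 1.1, -3.5]
finger_gap: 0.451
gripper_force: 81.9
```

```bash
python3 - <<'E'
from h import *
s=manip.sense();A=R.from_quat(s['tool_rot']).as_matrix()
print(s['t'],s['q'],s['tcp_pos'],'nominal axis',A@np.array([-.5298,-.0037,-.8481]))
for n in('wrist','side'):
    im,P,d,T=snap(n);np.save(n+'3P.npy',P);cv2.imwrite(f'pics/{n}3.png',im[...,::-1])
a=[cv2.imread(f'pics/{n}3.png') for n in('wrist','side')];cv2.imwrite('pics/both3.png',cv2.resize(np.hstack(a),(800,300),interpolation=3))
E
```

```text
13.3 [-1.0876211   0.03441682  1.97372805  0.96873636  1.13521861 -0.21815473] [ 0.45531907 -0.18181558  0.41360397] nominal axis [-0.95650231 -0.25552328  0.14066461]
```

View pics/both3.png

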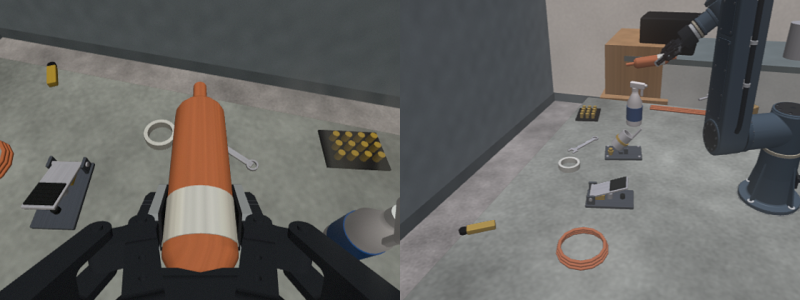

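The wrist view shows the drier held firmly, nearly level, with its lower stub pointing away at about (200,90) of the left half. The side view shows it in the air at (645,62). It still has a few degrees of tilt, so I measure the axis.

```bash
cat > lev.py <<'E'
from h import *
from scipy.optimize import least_squares
im,P,d,T=snap('wrist');s=manip.sense()
h=cv2.cvtColor(im,cv2.COLOR_RGB2HSV);A=R.from_quat(s['tool_rot']).as_matrix()
q0=P[150:370,235:345].reshape(-1,3);hh=h[150:370,235:345].reshape(-1,3);g=s['tcp_pos']
q0=q0[np.isfinite(q0[:,2])&(np.linalg.norm(q0-g,axis=1)<.12)&((hh[:,0]<14)&(hh[:,1]>110)|(hh[:,2]>150))]
def f(x,q):
    u=A@np.r_[x[0],x[1],-1];u/=np.linalg.norm(u);c=g+A@np.r_[x[2],x[3],0];e=q-c
    return np.linalg.norm(e-np.outer(e@u,u),axis=1)-.02
q=q0
for i in range(4):
    x=least_squares(f,[-.62,0,0,0] if 1 else 0,args=(q,),loss='soft_l1',f_scale=.001).x;q=q0[abs(f(x,q0))<.002]
u=A@np.r_[x[0],x[1],-1];u/=np.linalg.norm(u)
print('t',s['t'],'axis',u,'elev deg',np.degrees(np.arcsin(u[2])),len(q),len(q0),x,'nominal elev',np.degrees(np.arcsin((A@[-.5298,-.0037,-.8481])[2])),'z',g[2],'qd',abs(s['qd']).max(),s['force'])
E
python3 lev.py
```

```text
t 13.45 axis [-0.9539009  -0.26014868  0.14965205] elev deg 8.606763089084371 17006 18384 [-6.11062923e-01  1.74315550e-03  1.33011973e-03 -2.81639345e-04] nominal elev 8.04217923102112 z 0.41362844862365444 qd 0.007015008134466309 [ 0.12815924  0.15776503 -3.52160769]
```

drive_tool --pt "0 0 0 0 3 0 -1" --pt "0 0 0 0 3 0 -1" --pt "0 0 0 0 2.4 0 -1" --pt "0 0 0 0 0 0 -1" --pt "0 0 0 0 0 0 -1" --pt "0 0 0 0 0 0 -1"

```text
t: 14.05
tcp_pos: [0.4552, -0.1819, 0.4138]
tool_rot: [0.866, 0.114, 0.483, -0.065]
force: [0.2, -0.2, -4.2]
finger_gap: 0.446
gripper_force: 82.0
```

```bash
python3 lev.py; python3 -c "
from h import *;print(manip.sense()['q'])"
```

```text
t 14.1 axis [-0.96488485 -0.26264815  0.00363098] elev deg 0.20804016958909444 17216 18587 [-6.10869094e-01  2.34865409e-03  1.39273507e-03 -2.81985749e-04] nominal elev -0.3645950284573909 z 0.41379822374510716 qd 0.003983638221457413 [ 0.14085303 -0.458433   -4.26830763]
[-1.1613855   0.0661351   2.05220143  1.14334678  1.1833673  -0.41953436]
```

The drier is level to 0.2°, at 0.41 m and still, and the joints are in range. A final check on stillness and the pedal before handing in.

drive_tool --pt "0 0 0 0 0 0 -1" --pt "0 0 0 0 0 0 -1" --pt "0 0 0 0 0 0 -1" --pt "0 0 0 0 0 0 -1" --pt "0 0 0 0 0 0 -1"

```text
t: 14.6
tcp_pos: [0.455, -0.1817, 0.4134]
tool_rot: [0.865, 0.114, 0.483, -0.065]
force: [0.4, 0.3, -4.3]
finger_gap: 0.455
gripper_force: 82.0
```

```bash
python3 lev.py && python3 -c "
from h import *
im,P,d,T=snap('side');p=P[240:294,255:332].reshape(-1,3);print('pedal zmax',np.nanpercentile(p[p[:,2]>.042][:,2],98))
print(manip.sign_off())"
```

```text
t 14.65 axis [-0.96501306 -0.26218636  0.00284591] elev deg 0.16305909292961251 17226 18596 [-6.11395756e-01  2.37408449e-03  1.41475950e-03 -3.76373123e-04] nominal elev -0.3871403529085237 z 0.4133758519004306 qd 0.0015326421571801984 [ 0.21099105 -0.17804053 -3.9945534 ]
pedal zmax 0.08383549361077455
the job is handed in; nothing more can be done
None
```

The job is handed in: I pressed the pedal to its stop and it sprang fully back, then drew the drier out; it is held still about 0.41 m above the bench, level to within 0.2°, at about 15 s of the 64 s allowed.

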